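# Sort the gaming-desk odds and ends

### The job

Tidy up the loose odds and ends on the gaming desk, each kind where it belongs: stand both figurines upright on the floor of the tin-shaped figurine case, lay both USB sticks flat in the tray of the silver stand (each the same way up as now, not one on top of the other), and lay the game token flat in the round dish. Leave the succulent pot and the mouse where they are.

Things in the scene. Friction and masses are not known exactly. Their poses are not given: they have to be found in the camera images.
- wizard: Loose figurine of a robed wizard in a pointed wide-brimmed hat, grey plastic, 74 mm tall, standing on a round foot 32 mm across and 4 mm thick. Turned shape, the same from all sides: the robe tapers from 25 mm across at 6 mm height to 20 mm at 44 mm height; head above, hat brim 23 mm across at 53 to 55 mm height. Grip the robe. About 40 g. Origin: centre of its underside, z up.
- robot_fig: Loose figurine of a boxy robot, grey plastic, 52 mm tall, standing on a round foot 34 mm across and 4 mm thick. Torso between 20 and 40 mm height, 18 mm along its x and 28 mm along its y; head above it 13 by 14 mm; legs below it. Grip the torso. About 40 g. Origin: centre of its underside, z up, face to its -x.
- stick_long: Loose USB stick, the longer and narrower one: 62 long, 18 wide, 10 mm thick, lying flat. Black plastic body from x = -31 to +16 mm, steel plug 12 mm wide and 4.6 mm thick from there to x = +31 mm at mid-thickness. About 25 g, balance point near x = -6 mm. Origin: centre of its underside (of the full length), x along its length towards the plug, z up.
- stick_short: Loose USB stick, the shorter and broader one: 46 long, 23 wide, 10 mm thick, lying flat. Black plastic body from x = -23 to +8 mm, steel plug 12 mm wide and 4.6 mm thick from there to x = +23 mm at mid-thickness. About 25 g, balance point near x = -5 mm. Origin: centre of its underside (of the full length), x along its length towards the plug, z up.
- token: Loose round game token, a brass disc 36 mm across and 10 mm thick, lying flat. About 40 g. Origin: centre of its underside, z up.
- figure_case: The figurine case: open tin-shaped black plastic tray with straight sides and half-round ends, 124 mm along its y, 90 mm along x, 22 mm high; walls 3 mm, floor 4 mm above the desk; inside 118 by 84 mm (ends of 42 mm radius about y = +-17 mm). Fixed to the desk. Origin: centre of its underside. Its solid flat lid lies apart at the desk's edge.
- silver_stand: The silver aluminium stand: a shallow tray on two feet, 136 mm along its y, 96 mm along x; tray floor 22 mm above the desk, rim 4 mm thick and 8 mm above that floor, inside 128 mm (y) by 88 mm (x). Two prongs 16 mm wide at y = +-35 mm on the +x rim reach 56 mm above the desk. Fixed to the desk. Origin: centre of its underside, on the desk.
- dish: The dish: round shallow white ceramic dish 118 mm across the rim and 16 mm high, 92 mm across at the foot; wall 4 mm, flat floor 5 mm above the desk and about 90 mm across. Fixed to the desk. Origin: centre of its underside.
- succulent: Bystander, to be left alone: white ceramic pot 76 mm across and 68 mm high with a green succulent, about 105 mm tall in all, loose, 400 g. Origin: centre of its underside.
- mouse: Bystander, to be left alone: black computer mouse 112 by 60 mm, 36 mm high, loose. Origin: centre of its underside, x along its length.
Not all that is in view belongs to the job. What is shaped like the wizard but turquoise is not meant.

How it is judged:
By the outcome, as a careful person would: the job done as asked, in the order asked, and still so for the second after the job is handed in, with the robot touching nothing.
It also fails if it takes over 109 s, if anything falls off the work surface, if the arm or the gripper's body presses on something with over 40 N, if the wrist force passes 120 N, or if a joint passes its speed limit or range.

### The arm

A 7-joint arm with a two-finger parallel gripper is mounted at the origin on the work surface. World frame = base frame: x ahead of the robot, y to its left, z up, the work surface at z = 0. Lengths are in m, angles in degrees, forces in N, time in s.
With the tool pointing down it reaches from about 0.425 to 0.875 m from the base axis. Payload 4.7 kg.
Tool frame: the origin (TCP) lies between the finger pads; the fingertips stand 8 mm ahead of it and the grasp point (between the pads) lies 11 mm behind it (env.tip_extent is the distance from the TCP to the fingertips, in m); z points along the fingers, y is the line along which they close (so a half turn about z gives the same grasp; the last joint's range is limited). The gripper opens to 87 mm and grips with 3 to 60 N. Pads are 19 mm wide; open, the fingers measure 117 mm over their backs; the gripper's body (75 mm by 190 mm) begins 51 mm behind the grasp point.
Start: joints at [-69.723, 18.392, -4.016, 83.108, 1.295, 78.541, -3.26], TCP at [0.217, 0.613, 0.231] pointing down, gripper open.
Joint ranges: [-163.93, 163.93], [-17.29, 119.83], [-79.2, 71.16], [3.27, 140.29], [-89.18, 269.18], [5.43, 117.66], [-154.24, 154.24]. Speed limits (degrees/s): [147.25, 147.25, 180, 180, 180, 180, 180].

### API

Orientations are given as [roll, pitch, yaw] about the fixed x, y, z axes, in that order (R = Rz(yaw) Ry(pitch) Rx(roll)).
In Python, from cell import sensors, vision, workorder, env gives the robot as it stands.
- The arm moves only by the tool drive_tool, never from a script. Its argument "moves" is a list of rows, each an object of numbers: "x", "y", "z": the shift along the tool's x, y, z in mm; "rx", "ry", "rz": the turn, a rotation vector about the tool's x, y, z in rad; "fingers": the closure, from -1 (fully open) to 1 (shut). In form: [{"x": .., "y": .., "z": .., "rx": .., "ry": .., "rz": .., "fingers": ..}, ...]. A call has 1 to 20 rows; each row is the pose to reach, as a shift and turn from the pose commanded when the call began, along the tool's axes at that moment; what a row does not reach only later rows make up. A row lasts 1/8 s, in which the tool goes at most 62.5 mm and 10.7 degrees, less where a joint would pass 70% of its speed; a pose out of reach is approached as far as the arm can. A call with a gripper value outside its range is refused whole. The fingers move at their own pace and stop on an object; "force" is the grip in N (left out, the last holds). Time passes only in rows, so rows that repeat a pose let the fingers close. It gives the time, the measured TCP pose, the force, the opening and the grip force at its end, in the units of the state.
- sensors.get_obs(): the state, without advancing time (a new reading comes with each control period).
- vision.read_camera(name): name is "scene" or "top"; returns a dict with "image" (480x640x3 uint8, red, green, blue), "fx", "fy", "cx", "cy" (pixels), "R" (3x3) and "t" (3): a world point X has camera coordinates R X + t. Camera axes: x right, y down, z forward; pixel columns grow to the right and rows downward; lengths in m; the calibration is good to about 2 mm. A picture is of the moment at which its call begins. There is no depth.
- workorder.sign_off(): hands the job in; it is judged then, once.
The state is a dict: "time_s": time; "qpos": joint angles; "joint_velocities": joint speeds; "effort": joint torques, N m; "tool_pos": TCP position; "tool_rot": TCP orientation; "force": force on the tool from outside, world axes, zero at the start; "wrist_torque": the same for the moment, N m; "grip_width": finger opening in m; "grasp_force": force on a finger pad.
Only numpy, scipy, OpenCV 4.12 (cv2) and the standard library are available. Lean on these libraries where they do the work, as an engineer would, in place of code of your own. Each camera call takes 0.05 s, during which the arm holds its last target. There are 200 camera calls.

## Working session

There is one attempt and no reset: what is moved stays moved. The work goes in short steps, Python scripts to look and compute and a tool call to move; the robot and the scene stay as the last step left them, time stands still between calls to the robot, and variables do not carry over. Pictures are saved under pics/ and viewed, at most 14 in all, crops included, and the job is handed in when it is done.

Besides the shell and the picture viewer there is one more tool, called after "Call:" by a JSON object that holds its "op" and its "data", one argument or row to a line. drive_tool: Moves the arm, as the interface text tells. Its arguments: {"type":"object","properties":{"moves":{"type":"array"},"force":{"type":"number"}},"required":["moves"]}

```bash
mkdir -p pics; ls
python3 - <<'E'
from cell import sensors, vision, workorder, env
import cv2
o=sensors.get_obs();print(o)
for n in("scene","top"):
    c=vision.read_camera(n);cv2.imwrite(f"pics/{n}0.png",c["image"][:,:,::-1]);print(n,c["fx"],c["cx"],c["cy"],c["R"],c["t"])
E
```

```text
pics
{'time_s': 0.0, 'qpos': array([-69.72294621,  18.43723372,  -4.01590414,  83.1746407 ,
         1.29716181,  78.54061352,  -3.25873832]), 'joint_velocities': array([-0.04048185,  0.04327459, -0.03817209, -0.00810557, -0.09077161,
        0.08044035, -0.1058534 ]), 'effort': array([ 4.68200471e-05, -4.91305089e+01, -4.04218035e-01, -3.12515795e+01,
       -6.38970640e-02,  4.40039474e-02,  1.76147032e-04]), 'tool_pos': array([0.21652273, 0.61230953, 0.22948455]), 'tool_rot': array([-1.79892877e+02,  7.75981884e-03,  1.60534744e+02]), 'force': array([0.50832234, 0.17293493, 0.51352361]), 'wrist_torque': array([ 0.02699246, -0.03202791,  0.00640867]), 'grasp_force': 0.0, 'grip_width': 0.08690368597640542}
scene 465.0546621288533 314.88886826067494 241.45891567003395 [[-0.37402497  0.92734213 -0.01191205]
 [ 0.73725555  0.28951603 -0.61043813]
 [-0.56263627 -0.23710133 -0.79197436]] [ 0.220686   -0.32339253  1.23797314]
top 465.76827810554164 311.21471781035046 240.55991745318 [[ 0.01477352 -0.99966737  0.02113995]
 [-0.98944503 -0.01766398 -0.14382808]
 [ 0.14415365 -0.01879198 -0.98937687]] [-0.08151843  0.49426203  1.08137512]
```

View pics/scene0.png

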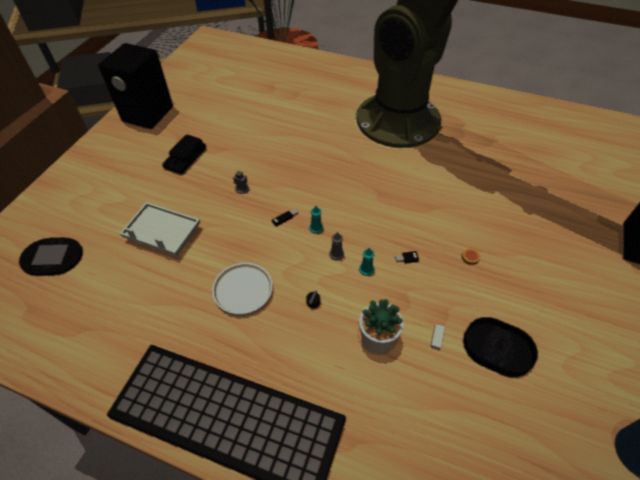

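View pics/top0.png

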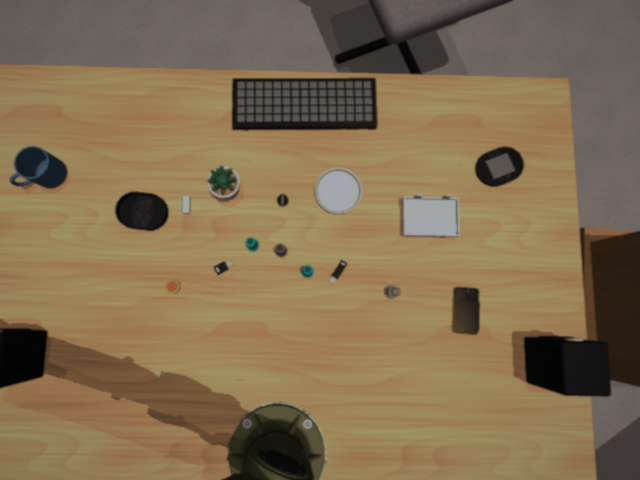

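The two views show the case at top (142,211), the stand at (430,216), the dish at (338,191), the wizard candidates at (281,250) grey and (252,244)/(307,271) turquoise, and the robot at (392,292). The sticks are at (339,271) and (222,268). The token candidates are the brass disc at (173,286) and a black round thing at (283,200). Next I'll confirm these in one enlarged crop.

Run:
```python
import cv2,numpy as np
t=cv2.imread("pics/top0.png");s=cv2.imread("pics/scene0.png")
def cr(im,u,v,w=25):return cv2.resize(im[v-w:v+w,u-w:u+w],(200,200),interpolation=cv2.INTER_CUBIC)
rows=[[cr(t,281,250),cr(t,339,271),cr(t,222,268),cr(t,173,286)],
[cr(s,337,245),cr(s,285,218),cr(s,407,257),cr(s,471,257)],
[cr(t,392,292),cr(s,241,182),cr(t,283,200),cr(s,500,346,45)]]
m=np.vstack([np.hstack(r) for r in rows]);m=cv2.convertScaleAbs(m,alpha=1.5)
cv2.imwrite("pics/crops0.png",m)
```

```text
(no output)
```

View pics/crops0.png

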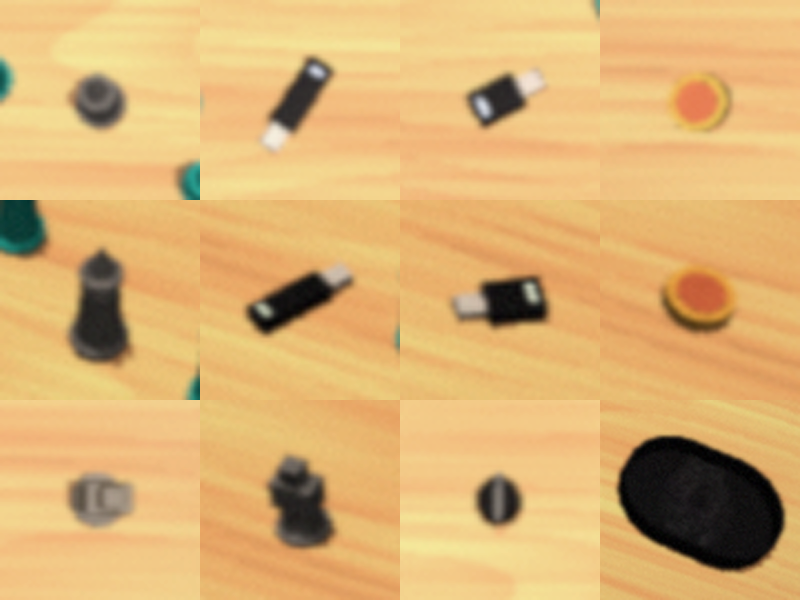

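The crop confirms the targets: the plain grey pointed-hat figure is the wizard (top (281,250)); its lookalikes are turquoise. The brass disc with a red centre at (173,286) is the token, while (283,200) is a black knob with a stripe. Both sticks have a black body, a steel plug and a white label. Case (500,346 in scene) is open. Now measuring.

```bash
cat > h.py <<'E'
import cv2,numpy as np
from cell import sensors,vision,env
def cam(n):
    c=vision.read_camera(n);c["K"]=np.array([[c["fx"],0,c["cx"]],[0,c["fy"],c["cy"]],[0,0,1]]);return c
def ray(c,uv):
    uv=np.atleast_2d(uv).astype(float)
    d=np.c_[(uv[:,0]-c["cx"])/c["fx"],(uv[:,1]-c["cy"])/c["fy"],np.ones(len(uv))]@c["R"]
    return -c["R"].T@c["t"],d
def onz(c,uv,z):
    o,d=ray(c,uv);return (o+d*((z-o[2])/d[:,2])[:,None])[:,:2]
def proj(c,X):
    p=np.atleast_2d(X)@c["R"].T+c["t"];return p[:,:2]/p[:,2:]*[c["fx"],c["fy"]]+[c["cx"],c["cy"]]
def tri(c1,u1,c2,u2):
    P=[c["K"]@np.c_[c["R"],c["t"]] for c in(c1,c2)]
    X=cv2.triangulatePoints(P[0],P[1],np.float64(u1).reshape(2,1),np.float64(u2).reshape(2,1)).ravel();X=X[:3]/X[3]
    e=[np.linalg.norm(proj(c,X)[0]-u) for c,u in((c1,u1),(c2,u2))]
    return X,max(e)
def blob(c,mask,seed,r=60):
    "contour of the blob nearest the seed, sub-pixel by 4x upsampling"
    u,v=map(int,seed);y0=max(v-r,0);x0=max(u-r,0)
    im=cv2.resize(c["image"][y0:v+r,x0:u+r],None,fx=4,fy=4,interpolation=cv2.INTER_CUBIC).astype(int)
    m=(mask(im)*255).astype(np.uint8)
    cs,_=cv2.findContours(m,cv2.RETR_EXTERNAL,cv2.CHAIN_APPROX_NONE)
    cs=[k for k in cs if cv2.contourArea(k)>60]
    p=(4*(u-x0)+2.,4*(v-y0)+2.)
    k=max(cs,key=lambda k:cv2.pointPolygonTest(k,p,True))
    return (k[:,0]+.5)/4-.5+[x0,y0]
def cen(k):
    k4=np.float32(k*16);m=cv2.moments(k4.reshape(-1,1,2));return np.array([m["m10"],m["m01"]])/m["m00"]/16
nonwood=lambda i:(i[...,0]-i[...,2]<35)|(i[...,0]<95)
dark=lambda i:i[...,0]<95
bright=lambda i:(i.min(-1)>125)&(i[...,0]-i[...,2]<50)
E
python3 - <<'E'
from h import *
s,t=cam("scene"),cam("top")
for n,a,b in(("wood s",(300,190),(360,300)),("wiz",(337,245),(281,250)),("stickbody",(283,219),(341,267)),("plug",(295,213),(333,278)),("dish",(243,290),(338,191)),("case",(500,346),(142,211)),("stand",(160,229),(430,216)),("robot",(241,182),(392,292)),("token rim",(462,257),(167,286)),("token c",(471,256),(173,286))):
    print(n,s["image"][a[1],a[0]],t["image"][b[1],b[0]])
red=lambda i:(i[...,0]-i[...,1]>70)
cases=(("wiz",nonwood,(337,248),(281,250)),("robot",nonwood,(241,182),(392,292)),
("long",dark,(283,219),(341,267)),("short",dark,(410,257),(220,269)),("longlab",bright,(279,221),(343,264)),("shortlab",bright,(414,255),(219,270)),
("case",dark,(500,346),(142,211)),("dish",bright,(243,290),(338,191)),("stand",bright,(150,240),(430,216)),("tokred",red,(471,256),(173,286)),("plant",nonwood,(380,335),(223,182)),("tealA",nonwood,(316,222),(307,271)),("tealB",nonwood,(368,263),(252,244)))
for n,m,a,b in cases:
    try:
        A,B=blob(s,m,a),blob(t,m,b)
        X,e=tri(s,cen(A),t,cen(B))
        r=cv2.minAreaRect(np.float32(onz(t,B,.01)*1000))
        print(n,cen(A).round(1),cen(B).round(1),"X",(X*1000).round(1),"err",round(e,2),"rect@10",np.round(r[0],1),np.round(r[1],1),round(r[2],1))
    except Exception as ex: print(n,ex)
E
```

```text
wood s [155 119  72] [161 132  88]
wiz [32 29 28] [70 66 63]
stickbody [11 10 10] [31 28 28]
plug [86 78 70] [154 149 139]
dish [157 162 154] [164 167 173]
case [11  9 11] [34 30 31]
stand [155 157 140] [163 166 169]
robot [25 23 22] [82 74 64]
token rim [80 58 28] [153  93  55]
token c [133  64  38] [154  84  57]
wiz [336.6 247.7] [280.5 250. ] X [473.3   0.8  21.3] err 0.18 rect@10 [474.5   1.3] [31.2 29.6] 57.2
robot [240.6 182.9] [391.5 291.5] X [ 377.8 -269.5   20. ] err 0.29 rect@10 [ 377.6 -271.4] [34.8 30.3] 89.5
long [283. 218.] [338.9 269.3] X [ 429.7 -141.7    6.8] err 0.54 rect@10 [ 430.1 -142.7] [17.7 46.3] 56.8
short [409.6 257.1] [220.7 267.6] X [429.4 145.7   5.2] err 0.0 rect@10 [429.2 144.9] [22.9 30.8] 28.8
longlab [249.9 267.9] [332.2 279.9] X [ 442.4 -185.6 -191.6] err 19.99 rect@10 [ 403.5 -126.4] [10.6 12.5] 55.0
shortlab max() iterable argument is empty
case [500.1 346.9] [141.5 210.7] X [566.1 345.9   9.7] err 0.48 rect@10 [566.6 344.9] [131.4  93.3] 83.4
dish [242.8 289.7] [338.3 190. ] X [ 628.  -138.4    8.4] err 0.75 rect@10 [ 628.8 -140.1] [116.2 116.5] 1.1
stand [161.6 228. ] [431.1 216.3] X [ 561.9 -365.7   22.8] err 1.14 rect@10 [ 567.5 -371.6] [139.7  98.6] 89.6
tokred max() iterable argument is empty
plant [380.4 327.6] [223.6 182.8] X [629.8 139.5  51.2] err 0.06 rect@10 [641.4 147.4] [80.1 85.4] 82.8
tealA [315.9 221. ] [307.  270.9] X [423.5 -64.6  23. ] err 0.02 rect@10 [424.7 -64.8] [31.7 32.3] 1.0
tealB [367.  262.8] [251.9 243.7] X [487.2  70.5  22.3] err 0.33 rect@10 [488.5  72.1] [37.5 32.8] 61.8
```

Heights agree with the text: figures' mid-height is about 21 mm, sticks 5–7 mm. Now refining the stand, token, robot yaw and wizard neighbours.

Run:
```python
from h import *
s,t=cam("scene"),cam("top")
red=lambda i:(i[...,0]-i[...,1]>52)
for n,m,a,b,z in(("token",red,(471,256),(173,286),.01),("stand",nonwood,(150,240),(430,216),.03),("case",dark,(500,346),(142,211),.022),("dish",bright,(243,290),(338,191),.016),("long",dark,(283,219),(341,267),.01),("short",dark,(410,257),(220,269),.01)):
    A,B=blob(s,m,a),blob(t,m,b);X,e=tri(s,cen(A),t,cen(B))
    print(n,"X",(X*1000).round(1),"err",round(e,2))
    for nm,c,k in(("s",s,A),("t",t,B)):
        P=np.float32(onz(c,k,z)*1000);bx=cv2.boxPoints(cv2.minAreaRect(P));e0,e1=bx[1]-bx[0],bx[2]-bx[1]
        L=max(e0,e1,key=np.linalg.norm);print("  ",nm,"c",bx.mean(0).round(1),"size",np.linalg.norm(e0).round(1),np.linalg.norm(e1).round(1),"long axis",(np.degrees(np.arctan2(L[1],L[0]))%180).round(1))
# robot + stand crops, also rectified top-plane of robot torso (z=.04)
def cr(c,u,v,w,h,k):return cv2.resize(c["image"][v-h:v+h,u-w:u+w,::-1],None,fx=k,fy=k,interpolation=cv2.INTER_CUBIC)
m=np.vstack([np.hstack([cr(t,392,292,20,15,10),cr(s,241,182,20,15,10)]),np.hstack([cr(t,430,216,40,30,5),cr(s,160,229,40,30,5)])])
cv2.imwrite("pics/crops1.png",cv2.convertScaleAbs(m,alpha=1.6))
```

```text
token X [382.6 260.5  11.7] err 0.18
   s c [381.  260.9] size 26.3 26.1 long axis 170.2
   t c [382.8 260.6] size 23.7 23.8 long axis 47.1
stand X [ 564.1 -366.3   16. ] err 1.02
   s c [ 570.5 -355.3] size 112.1 156.7 long axis 89.7
   t c [ 565.1 -364.2] size 105.4 140.6 long axis 89.7
case X [566.1 345.9   9.7] err 0.47
   s c [570.9 343. ] size 103.2 126.2 long axis 83.3
   t c [564.2 340.7] size 92.3 130.0 long axis 83.5
dish X [ 628.4 -138.7    7. ] err 0.7
   s c [ 631.9 -134.6] size 106.2 104.2 long axis 162.6
   t c [ 627.2 -139.6] size 115.9 115.6 long axis 91.1
long X [ 429.7 -141.7    6.8] err 0.53
   s c [ 428.3 -137.7] size 61.0 24.6 long axis 148.1
   t c [ 430.  -142.7] size 46.5 17.7 long axis 146.8
short X [429.5 145.7   5.2] err 0.01
   s c [435.4 140.7] size 46.3 28.6 long axis 119.1
   t c [429.1 144.9] size 30.7 22.9 long axis 119.4
```

View pics/crops1.png

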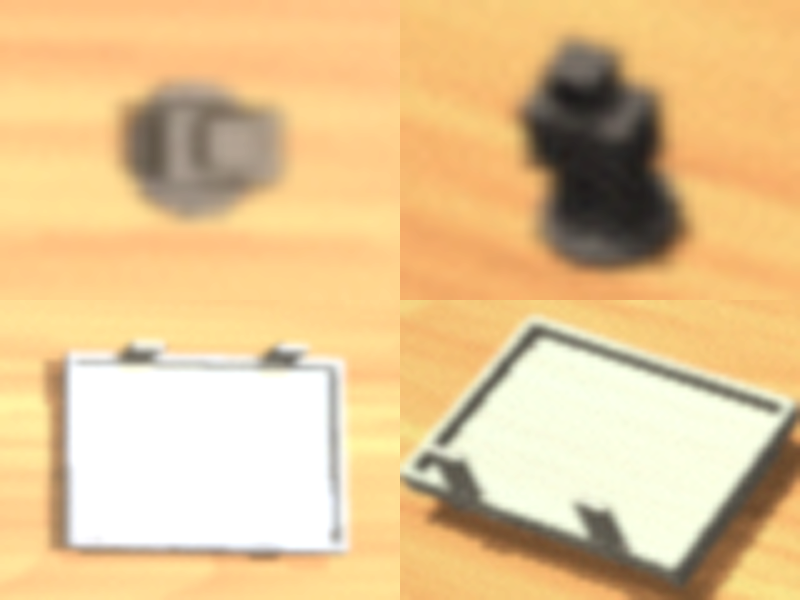

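The robot's foot is centred near top (390.5,291.5). Its torso's long side runs along image vertical, which is world x, so I close along world y. The stand tray is axis-aligned, with its prongs on the +x (image top) side.

```bash
cat >> h.py <<'E'
def go(*wps):
    "wps (x,y,z mm,yaw): prints rows of moves from the measured pose"
    o=sensors.get_obs();p=o["tool_pos"]*1000;psi=o["tool_rot"][2]
    a=np.radians(psi);R=np.array([[np.cos(a),np.sin(a),0],[np.sin(a),-np.cos(a),0],[0,0,-1]])
    for w in wps:
        d=R.T@(np.array(w[:3])-p);r=(psi-w[3]+180)%360-180
        print("x %.1f y %.1f z %.1f rz %.3f"%(*d,np.radians(r)))
E
python3 - <<'E'
from h import *
s,t=cam("scene"),cam("top")
ct=np.array([(68,355),(343,362),(348,550),(68,548)])/5+[390,186]
cs=(np.array([(530,318),(800,405),(685,583),(405,480)])-[400,300])/5+[120,199]
# correspondences: top tl(+x,+y) ; scene: far-left etc. -> project to decide
X=onz(t,ct,.03)*1000;print("t corners",X.round(0).tolist(),X.mean(0))
Y=onz(s,cs,.03)*1000;print("s corners",Y.round(0).tolist(),Y.mean(0))
for a in range(4):
    b=np.argmin(np.linalg.norm(Y-X[a],axis=1));P,e=tri(s,cs[b],t,ct[a]);print((P*1000).round(1),round(e,2))
print("robot foot",onz(t,[390.5,291.5],.004)*1000)
go((440,400,229,120),(474,1,180,65))
E
```

```text
t corners [[460.0, -297.0], [459.0, -431.0], [369.0, -430.0], [368.0, -296.0]] [ 414.12024345 -363.380084  ]
s corners [[516.0, -431.0], [517.0, -294.0], [615.0, -289.0], [613.0, -427.0]] [ 565.36318375 -360.08020531]
[ 473.1 -320.9  -30.8] 4.98
[ 474.2 -463.5  -27.9] 6.15
[ 398.3 -520.9 -128.6] 15.79
[ 392.5 -365.8 -138.6] 13.86
robot foot [[ 378.08796324 -269.48069395]]
x -281.5 y -126.1 z 1.4 rz 0.707
x -446.5 y -491.0 z 50.4 rz 1.667
```

Call:
{"op": "drive_tool", "data": {
  "moves": [
    {"x": -281, "y": -126, "z": 0, "rz": 0.7, "fingers": -0.3},
    {"x": -281, "y": -126, "z": 0, "rz": 0.7, "fingers": -0.3},
    {"x": -281, "y": -126, "z": 0, "rz": 0.7, "fingers": -0.3},
    {"x": -281, "y": -126, "z": 0, "rz": 0.7, "fingers": -0.3},
    {"x": -446, "y": -491, "z": 50, "rz": 1.667, "fingers": -0.3},
    {"x": -446, "y": -491, "z": 50, "rz": 1.667, "fingers": -0.3},
    {"x": -446, "y": -491, "z": 50, "rz": 1.667, "fingers": -0.3},
    {"x": -446, "y": -491, "z": 50, "rz": 1.667, "fingers": -0.3},
    {"x": -446, "y": -491, "z": 50, "rz": 1.667, "fingers": -0.3},
    {"x": -446, "y": -491, "z": 50, "rz": 1.667, "fingers": -0.3},
    {"x": -446, "y": -491, "z": 50, "rz": 1.667, "fingers": -0.3},
    {"x": -446, "y": -491, "z": 50, "rz": 1.667, "fingers": -0.3},
    {"x": -446, "y": -491, "z": 50, "rz": 1.667, "fingers": -0.3},
    {"x": -446, "y": -491, "z": 50, "rz": 1.667, "fingers": -0.3}
  ],
  "force": 15
}}

```text
invalid input at $.moves[0]: expected keys x, y, z, rx, ry, rz, fingers
```

Call:
{"op": "drive_tool", "data": {
  "moves": [
    {"x": -281, "y": -126, "z": 0, "rx": 0, "ry": 0, "rz": 0.7, "fingers": -0.3},
    {"x": -281, "y": -126, "z": 0, "rx": 0, "ry": 0, "rz": 0.7, "fingers": -0.3},
    {"x": -281, "y": -126, "z": 0, "rx": 0, "ry": 0, "rz": 0.7, "fingers": -0.3},
    {"x": -281, "y": -126, "z": 0, "rx": 0, "ry": 0, "rz": 0.7, "fingers": -0.3},
    {"x": -446, "y": -491, "z": 50, "rx": 0, "ry": 0, "rz": 1.667, "fingers": -0.3},
    {"x": -446, "y": -491, "z": 50, "rx": 0, "ry": 0, "rz": 1.667, "fingers": -0.3},
    {"x": -446, "y": -491, "z": 50, "rx": 0, "ry": 0, "rz": 1.667, "fingers": -0.3},
    {"x": -446, "y": -491, "z": 50, "rx": 0, "ry": 0, "rz": 1.667, "fingers": -0.3},
    {"x": -446, "y": -491, "z": 50, "rx": 0, "ry": 0, "rz": 1.667, "fingers": -0.3},
    {"x": -446, "y": -491, "z": 50, "rx": 0, "ry": 0, "rz": 1.667, "fingers": -0.3},
    {"x": -446, "y": -491, "z": 50, "rx": 0, "ry": 0, "rz": 1.667, "fingers": -0.3},
    {"x": -446, "y": -491, "z": 50, "rx": 0, "ry": 0, "rz": 1.667, "fingers": -0.3},
    {"x": -446, "y": -491, "z": 50, "rx": 0, "ry": 0, "rz": 1.667, "fingers": -0.3},
    {"x": -446, "y": -491, "z": 50, "rx": 0, "ry": 0, "rz": 1.667, "fingers": -0.3}
  ],
  "force": 15
}}

```text
time_s: 2.15
tool_pos: [0.4735, 0.0033, 0.1807]
tool_rot: [-180.0, -0.0, 65.2]
force: [-1.1, 1.3, 0.6]
grip_width: 0.0564
grasp_force: 0.0
```

Run:
```python
from h import *
s,t=cam("scene"),cam("top")
ct=(np.array([(68,355),(343,362),(348,550),(68,548)])-[0,300])/5+[390,186]
cs=(np.array([(530,318),(800,405),(685,583),(405,480)])-[400,300])/5+[120,199]
X=onz(t,ct,.03)*1000;Y=onz(s,cs,.03)*1000;print(X.mean(0),Y.mean(0))
for a in range(4):
    b=np.argmin(np.linalg.norm(Y-X[a],axis=1));P,e=tri(s,cs[b],t,ct[a]);print((P*1000).round(1),round(e,2))
go((474,1,20,65))
```

```text
[ 560.87089169 -366.68833427] [ 565.36318375 -360.08020531]
[ 610.1 -299.    18.4] 1.47
[ 608.7 -436.1   21.4] 1.08
[ 514.2 -435.1   26.2] 0.45
[ 513.1 -298.2   24.3] 0.41
x -1.8 y 1.3 z 160.6 rz 0.004
```

Call:
{"op": "drive_tool", "data": {
  "moves": [
    {"x": -2, "y": 1, "z": 50, "rx": 0, "ry": 0, "rz": 0, "fingers": -0.3},
    {"x": -2, "y": 1, "z": 90, "rx": 0, "ry": 0, "rz": 0, "fingers": -0.3},
    {"x": -2, "y": 1, "z": 120, "rx": 0, "ry": 0, "rz": 0, "fingers": -0.3},
    {"x": -2, "y": 1, "z": 145, "rx": 0, "ry": 0, "rz": 0, "fingers": -0.3},
    {"x": -2, "y": 1, "z": 160, "rx": 0, "ry": 0, "rz": 0, "fingers": -0.3},
    {"x": -2, "y": 1, "z": 160, "rx": 0, "ry": 0, "rz": 0, "fingers": -0.3},
    {"x": -2, "y": 1, "z": 160, "rx": 0, "ry": 0, "rz": 0, "fingers": 1},
    {"x": -2, "y": 1, "z": 160, "rx": 0, "ry": 0, "rz": 0, "fingers": 1},
    {"x": -2, "y": 1, "z": 160, "rx": 0, "ry": 0, "rz": 0, "fingers": 1},
    {"x": -2, "y": 1, "z": 160, "rx": 0, "ry": 0, "rz": 0, "fingers": 1},
    {"x": -2, "y": 1, "z": 160, "rx": 0, "ry": 0, "rz": 0, "fingers": 1},
    {"x": -2, "y": 1, "z": 160, "rx": 0, "ry": 0, "rz": 0, "fingers": 1}
  ],
  "force": 15
}}

```text
time_s: 3.75
tool_pos: [0.4738, -0.0009, 0.0209]
tool_rot: [180.0, -0.0, 65.0]
force: [-0.6, 0.3, 3.0]
grip_width: 0.0229
grasp_force: 15.1
```

Run:
```python
from h import *
go((474,-1,200,65),(568.7,371.8,200,83),(568.7,371.8,60,83))
```

```text
x -0.0 y 0.2 z -179.1 rz 0.000
x 377.9 y -71.4 z -179.1 rz -0.314
x 377.9 y -71.4 z -39.1 rz -0.314
```

Call:
{"op": "drive_tool", "data": {
  "moves": [
    {"x": 0, "y": 0, "z": -20, "rx": 0, "ry": 0, "rz": 0, "fingers": 1},
    {"x": 0, "y": 0, "z": -60, "rx": 0, "ry": 0, "rz": 0, "fingers": 1},
    {"x": 0, "y": 0, "z": -110, "rx": 0, "ry": 0, "rz": 0, "fingers": 1},
    {"x": 10, "y": -2, "z": -160, "rx": 0, "ry": 0, "rz": 0, "fingers": 1},
    {"x": 50, "y": -10, "z": -179, "rx": 0, "ry": 0, "rz": -0.05, "fingers": 1},
    {"x": 100, "y": -20, "z": -179, "rx": 0, "ry": 0, "rz": -0.1, "fingers": 1},
    {"x": 150, "y": -30, "z": -179, "rx": 0, "ry": 0, "rz": -0.15, "fingers": 1},
    {"x": 200, "y": -40, "z": -179, "rx": 0, "ry": 0, "rz": -0.2, "fingers": 1},
    {"x": 250, "y": -50, "z": -179, "rx": 0, "ry": 0, "rz": -0.25, "fingers": 1},
    {"x": 300, "y": -60, "z": -179, "rx": 0, "ry": 0, "rz": -0.3, "fingers": 1},
    {"x": 345, "y": -66, "z": -179, "rx": 0, "ry": 0, "rz": -0.314, "fingers": 1},
    {"x": 370, "y": -70, "z": -170, "rx": 0, "ry": 0, "rz": -0.314, "fingers": 1},
    {"x": 378, "y": -71, "z": -140, "rx": 0, "ry": 0, "rz": -0.314, "fingers": 1},
    {"x": 378, "y": -71, "z": -100, "rx": 0, "ry": 0, "rz": -0.314, "fingers": 1},
    {"x": 378, "y": -71, "z": -60, "rx": 0, "ry": 0, "rz": -0.314, "fingers": 1},
    {"x": 378, "y": -71, "z": -39, "rx": 0, "ry": 0, "rz": -0.314, "fingers": 1},
    {"x": 378, "y": -71, "z": -39, "rx": 0, "ry": 0, "rz": -0.314, "fingers": 1}
  ]
}}

```text
time_s: 5.88
tool_pos: [0.5678, 0.3709, 0.0577]
tool_rot: [-179.9, 0.1, 83.0]
force: [-0.2, 0.1, -0.0]
grip_width: 0.023
grasp_force: 15.0
```

Run:
```python
from h import *
s,t=cam("scene"),cam("top")
def cr(c,u,v,w,h,k):return cv2.resize(c["image"][v-h:v+h,u-w:u+w,::-1],None,fx=k,fy=k,interpolation=cv2.INTER_CUBIC)
cv2.imwrite("pics/w1.png",cv2.convertScaleAbs(np.hstack([cr(t,142,211,40,50,5),cr(s,500,330,40,50,5)]),alpha=1.8))
go((568.7,371.8,25.5,83))
```

```text
x -0.5 y -1.1 z 35.5 rz 0.000
```

View pics/w1.png

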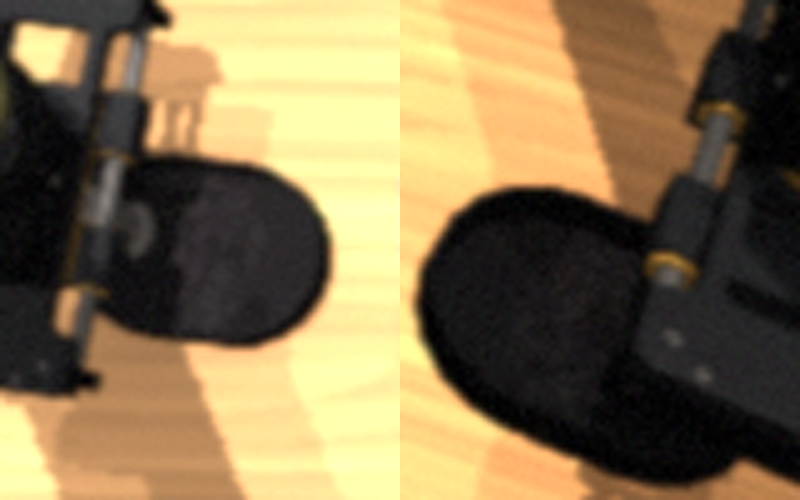

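The gripper sits over the left half of the case with the wizard between the fingers, clear of the walls. Lowering now.

Call:
{"op": "drive_tool", "data": {
  "moves": [
    {"x": 0, "y": -1, "z": 15, "rx": 0, "ry": 0, "rz": 0, "fingers": 1},
    {"x": 0, "y": -1, "z": 26, "rx": 0, "ry": 0, "rz": 0, "fingers": 1},
    {"x": 0, "y": -1, "z": 31, "rx": 0, "ry": 0, "rz": 0, "fingers": 1},
    {"x": 0, "y": -1, "z": 34, "rx": 0, "ry": 0, "rz": 0, "fingers": 1},
    {"x": 0, "y": -1, "z": 34, "rx": 0, "ry": 0, "rz": 0, "fingers": 1},
    {"x": 0, "y": -1, "z": 34, "rx": 0, "ry": 0, "rz": 0, "fingers": 1}
  ]
}}

```text
time_s: 6.72
tool_pos: [0.5681, 0.372, 0.0259]
tool_rot: [180.0, -0.0, 83.0]
force: [-0.4, -0.2, -0.7]
grip_width: 0.0227
grasp_force: 15.0
```

Call:
{"op": "drive_tool", "data": {
  "moves": [
    {"x": 0, "y": 0, "z": 1, "rx": 0, "ry": 0, "rz": 0, "fingers": 1},
    {"x": 0, "y": 0, "z": 1.5, "rx": 0, "ry": 0, "rz": 0, "fingers": 1},
    {"x": 0, "y": 0, "z": 1.5, "rx": 0, "ry": 0, "rz": 0, "fingers": 1}
  ]
}}

```text
time_s: 7.1
tool_pos: [0.5682, 0.3719, 0.0249]
tool_rot: [180.0, -0.0, 83.0]
force: [0.3, -0.3, 5.7]
grip_width: 0.0225
grasp_force: 15.1
```

Call:
{"op": "drive_tool", "data": {
  "moves": [
    {"x": 0, "y": 0, "z": 1.5, "rx": 0, "ry": 0, "rz": 0, "fingers": 0.2},
    {"x": 0, "y": 0, "z": 1.5, "rx": 0, "ry": 0, "rz": 0, "fingers": 0.2},
    {"x": 0, "y": 0, "z": 1.5, "rx": 0, "ry": 0, "rz": 0, "fingers": 0.2},
    {"x": 0, "y": 0, "z": 1.5, "rx": 0, "ry": 0, "rz": 0, "fingers": 0.2},
    {"x": 0, "y": 0, "z": -20, "rx": 0, "ry": 0, "rz": 0, "fingers": 0.2},
    {"x": 0, "y": 0, "z": -60, "rx": 0, "ry": 0, "rz": 0, "fingers": 0.2},
    {"x": 0, "y": 0, "z": -110, "rx": 0, "ry": 0, "rz": 0, "fingers": 0.2},
    {"x": 0, "y": 0, "z": -150, "rx": 0, "ry": 0, "rz": 0, "fingers": -0.2},
    {"x": 0, "y": 0, "z": -150, "rx": 0, "ry": 0, "rz": 0, "fingers": -0.2}
  ]
}}

```text
time_s: 8.22
tool_pos: [0.5705, 0.3731, 0.1808]
tool_rot: [179.6, -0.4, 83.0]
force: [-1.0, -1.0, -0.4]
grip_width: 0.047
grasp_force: 0.0
```

Run:
```python
from h import *
print(sensors.get_obs()["tool_pos"])
go((520,0,175,40),(378,-269.5,175,0),(378,-269.5,20,0))
```

```text
[0.57053916 0.37312009 0.18078212]
x -376.5 y -4.7 z 5.8 rz 0.750
x -661.3 y -112.7 z 5.8 rz 1.449
x -661.3 y -112.7 z 160.8 rz 1.449
```

Call:
{"op": "drive_tool", "data": {
  "moves": [
    {"x": -376, "y": -5, "z": 0, "rx": 0, "ry": 0, "rz": 0.75, "fingers": -0.2},
    {"x": -376, "y": -5, "z": 0, "rx": 0, "ry": 0, "rz": 0.75, "fingers": -0.2},
    {"x": -376, "y": -5, "z": 0, "rx": 0, "ry": 0, "rz": 0.75, "fingers": -0.2},
    {"x": -376, "y": -5, "z": 0, "rx": 0, "ry": 0, "rz": 0.75, "fingers": -0.2},
    {"x": -376, "y": -5, "z": 0, "rx": 0, "ry": 0, "rz": 0.75, "fingers": -0.2},
    {"x": -376, "y": -5, "z": 0, "rx": 0, "ry": 0, "rz": 0.75, "fingers": -0.2},
    {"x": -661, "y": -113, "z": 0, "rx": 0, "ry": 0, "rz": 1.45, "fingers": -0.2},
    {"x": -661, "y": -113, "z": 0, "rx": 0, "ry": 0, "rz": 1.45, "fingers": -0.2},
    {"x": -661, "y": -113, "z": 0, "rx": 0, "ry": 0, "rz": 1.45, "fingers": -0.2},
    {"x": -661, "y": -113, "z": 0, "rx": 0, "ry": 0, "rz": 1.45, "fingers": -0.2},
    {"x": -661, "y": -113, "z": 0, "rx": 0, "ry": 0, "rz": 1.45, "fingers": -0.2},
    {"x": -661, "y": -113, "z": 0, "rx": 0, "ry": 0, "rz": 1.45, "fingers": -0.2},
    {"x": -661, "y": -113, "z": 0, "rx": 0, "ry": 0, "rz": 1.45, "fingers": -0.2},
    {"x": -661, "y": -113, "z": 0, "rx": 0, "ry": 0, "rz": 1.45, "fingers": -0.2},
    {"x": -661, "y": -113, "z": 40, "rx": 0, "ry": 0, "rz": 1.45, "fingers": -0.2},
    {"x": -661, "y": -113, "z": 70, "rx": 0, "ry": 0, "rz": 1.45, "fingers": -0.2},
    {"x": -661, "y": -113, "z": 70, "rx": 0, "ry": 0, "rz": 1.45, "fingers": -0.2}
  ]
}}

```text
time_s: 10.35
tool_pos: [0.3741, -0.2688, 0.1023]
tool_rot: [-180.0, 0.3, 0.0]
force: [-0.3, -1.0, 1.1]
grip_width: 0.052
grasp_force: 0.0
```

Run:
```python
from h import *
s,t=cam("scene"),cam("top")
def cr(c,u,v,w,h,k):return cv2.resize(c["image"][v-h:v+h,u-w:u+w,::-1],None,fx=k,fy=k,interpolation=cv2.INTER_CUBIC)
cv2.imwrite("pics/w2.png",cv2.convertScaleAbs(np.vstack([np.hstack([cr(t,142,205,40,30,5),cr(s,500,330,40,30,5)]),np.hstack([cr(t,392,292,40,30,5),cr(s,241,182,40,30,5)])]),alpha=1.8))
print(sensors.get_obs()["tool_pos"],sensors.get_obs()["tool_rot"])
go((378,-269.5,19.5,0))
```

```text
[ 0.37601336 -0.27020661  0.10464681] [1.79964095e+02 3.93567592e-03 1.90756712e-02]
x 2.0 y -0.7 z 85.1 rz 0.000
```

View pics/w2.png

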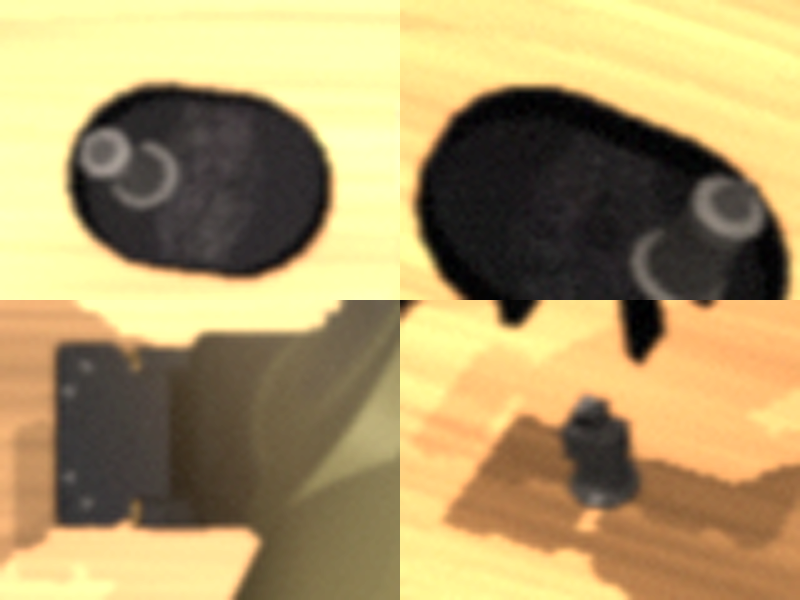

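The wizard stands upright in the case (foot near top crop (145,175)), and the fingers straddle the robot figure. Descending to grasp it.

Call:
{"op": "drive_tool", "data": {
  "moves": [
    {"x": 2, "y": 0, "z": 25, "rx": 0, "ry": 0, "rz": 0, "fingers": -0.2},
    {"x": 2, "y": 0, "z": 50, "rx": 0, "ry": 0, "rz": 0, "fingers": -0.2},
    {"x": 2, "y": 0, "z": 72, "rx": 0, "ry": 0, "rz": 0, "fingers": -0.2},
    {"x": 2, "y": 0, "z": 85, "rx": 0, "ry": 0, "rz": 0, "fingers": -0.2},
    {"x": 2, "y": 0, "z": 85, "rx": 0, "ry": 0, "rz": 0, "fingers": -0.2},
    {"x": 2, "y": 0, "z": 85, "rx": 0, "ry": 0, "rz": 0, "fingers": 1},
    {"x": 2, "y": 0, "z": 85, "rx": 0, "ry": 0, "rz": 0, "fingers": 1},
    {"x": 2, "y": 0, "z": 85, "rx": 0, "ry": 0, "rz": 0, "fingers": 1},
    {"x": 2, "y": 0, "z": 85, "rx": 0, "ry": 0, "rz": 0, "fingers": 1},
    {"x": 2, "y": 0, "z": 85, "rx": 0, "ry": 0, "rz": 0, "fingers": 1},
    {"x": 2, "y": 0, "z": 85, "rx": 0, "ry": 0, "rz": 0, "fingers": 1}
  ]
}}

```text
time_s: 11.82
tool_pos: [0.3777, -0.2706, 0.0195]
tool_rot: [-180.0, -0.0, -0.1]
force: [-1.0, 1.5, 6.0]
grip_width: 0.0277
grasp_force: 15.0
```

Run:
```python
from h import *
print(sensors.get_obs()["tool_pos"],sensors.get_obs()["tool_rot"])
go((378,-269.5,190,0),(520,0,190,40),(562.3,315.5,190,83),(562.3,315.5,60,83))
```

```text
[ 0.37772093 -0.27060857  0.01947499] [-1.79986954e+02 -3.90812728e-02 -6.22333140e-02]
x 0.3 y -1.1 z -170.5 rz -0.001
x 142.0 y -270.8 z -170.5 rz -0.699
x 183.9 y -586.3 z -170.5 rz -1.450
x 183.9 y -586.3 z -40.5 rz -1.450
```

Width 27.7 mm: held across the torso's 28 mm side. That's fine.

Call:
{"op": "drive_tool", "data": {
  "moves": [
    {"x": 0, "y": 0, "z": -25, "rx": 0, "ry": 0, "rz": 0, "fingers": 1},
    {"x": 0, "y": 0, "z": -70, "rx": 0, "ry": 0, "rz": 0, "fingers": 1},
    {"x": 5, "y": -10, "z": -120, "rx": 0, "ry": 0, "rz": -0.05, "fingers": 1},
    {"x": 20, "y": -40, "z": -160, "rx": 0, "ry": 0, "rz": -0.15, "fingers": 1},
    {"x": 47, "y": -85, "z": -170, "rx": 0, "ry": 0, "rz": -0.25, "fingers": 1},
    {"x": 73, "y": -132, "z": -170, "rx": 0, "ry": 0, "rz": -0.37, "fingers": 1},
    {"x": 98, "y": -180, "z": -170, "rx": 0, "ry": 0, "rz": -0.5, "fingers": 1},
    {"x": 120, "y": -228, "z": -170, "rx": 0, "ry": 0, "rz": -0.62, "fingers": 1},
    {"x": 138, "y": -278, "z": -170, "rx": 0, "ry": 0, "rz": -0.75, "fingers": 1},
    {"x": 150, "y": -330, "z": -170, "rx": 0, "ry": 0, "rz": -0.87, "fingers": 1},
    {"x": 160, "y": -382, "z": -170, "rx": 0, "ry": 0, "rz": -1.0, "fingers": 1},
    {"x": 168, "y": -434, "z": -170, "rx": 0, "ry": 0, "rz": -1.12, "fingers": 1},
    {"x": 175, "y": -486, "z": -170, "rx": 0, "ry": 0, "rz": -1.24, "fingers": 1},
    {"x": 180, "y": -534, "z": -170, "rx": 0, "ry": 0, "rz": -1.36, "fingers": 1},
    {"x": 184, "y": -570, "z": -170, "rx": 0, "ry": 0, "rz": -1.45, "fingers": 1},
    {"x": 184, "y": -589, "z": -160, "rx": 0, "ry": 0, "rz": -1.45, "fingers": 1},
    {"x": 184, "y": -589, "z": -120, "rx": 0, "ry": 0, "rz": -1.45, "fingers": 1},
    {"x": 184, "y": -589, "z": -80, "rx": 0, "ry": 0, "rz": -1.45, "fingers": 1},
    {"x": 184, "y": -589, "z": -50, "rx": 0, "ry": 0, "rz": -1.45, "fingers": 1},
    {"x": 184, "y": -589, "z": -50, "rx": 0, "ry": 0, "rz": -1.45, "fingers": 1}
  ],
  "force": 20
}}

```text
time_s: 14.32
tool_pos: [0.5597, 0.3156, 0.0656]
tool_rot: [-179.7, 0.3, 82.8]
force: [0.5, 0.3, -0.4]
grip_width: 0.0278
grasp_force: 20.0
```

Run:
```python
from h import *
s,t=cam("scene"),cam("top")
print(sensors.get_obs()["tool_pos"],sensors.get_obs()["tool_rot"],sensors.get_obs()["grip_width"])
go((562.5,318,24,83))
```

```text
[0.56242804 0.31742319 0.06952014] [1.79971525e+02 1.90787219e-02 8.29012754e+01] 0.027851980647380103
x 0.6 y 0.0 z 45.5 rz -0.002
```

Call:
{"op": "drive_tool", "data": {
  "moves": [
    {"x": 0, "y": 0, "z": 20, "rx": 0, "ry": 0, "rz": 0, "fingers": 1},
    {"x": 0, "y": 0, "z": 34, "rx": 0, "ry": 0, "rz": 0, "fingers": 1},
    {"x": 0, "y": 0, "z": 41, "rx": 0, "ry": 0, "rz": 0, "fingers": 1},
    {"x": 0, "y": 0, "z": 44, "rx": 0, "ry": 0, "rz": 0, "fingers": 1},
    {"x": 0, "y": 0, "z": 45, "rx": 0, "ry": 0, "rz": 0, "fingers": 1},
    {"x": 0, "y": 0, "z": 45, "rx": 0, "ry": 0, "rz": 0, "fingers": 1}
  ]
}}

```text
time_s: 15.18
tool_pos: [0.5623, 0.3184, 0.0245]
tool_rot: [180.0, -0.0, 83.0]
force: [0.1, 0.0, -1.5]
grip_width: 0.0279
grasp_force: 20.0
```

Call:
{"op": "drive_tool", "data": {
  "moves": [
    {"x": 0, "y": 0, "z": 1, "rx": 0, "ry": 0, "rz": 0, "fingers": 1},
    {"x": 0, "y": 0, "z": 1.5, "rx": 0, "ry": 0, "rz": 0, "fingers": 1},
    {"x": 0, "y": 0, "z": 1.5, "rx": 0, "ry": 0, "rz": 0, "fingers": 1}
  ]
}}

```text
time_s: 15.55
tool_pos: [0.5624, 0.3185, 0.0235]
tool_rot: [180.0, -0.1, 83.0]
force: [-0.9, -1.0, 5.4]
grip_width: 0.0278
grasp_force: 20.0
```

Call:
{"op": "drive_tool", "data": {
  "moves": [
    {"x": 0, "y": 0, "z": 1, "rx": 0, "ry": 0, "rz": 0, "fingers": 0.13},
    {"x": 0, "y": 0, "z": 1, "rx": 0, "ry": 0, "rz": 0, "fingers": 0.13},
    {"x": 0, "y": 0, "z": 1, "rx": 0, "ry": 0, "rz": 0, "fingers": 0.13},
    {"x": 0, "y": 0, "z": 1, "rx": 0, "ry": 0, "rz": 0, "fingers": 0.13},
    {"x": 0, "y": 0, "z": -20, "rx": 0, "ry": 0, "rz": 0, "fingers": 0.13},
    {"x": 0, "y": 0, "z": -60, "rx": 0, "ry": 0, "rz": 0, "fingers": 0.13},
    {"x": 0, "y": 0, "z": -110, "rx": 0, "ry": 0, "rz": 0, "fingers": 0.13},
    {"x": 0, "y": 0, "z": -150, "rx": 0, "ry": 0, "rz": 0, "fingers": 0.13},
    {"x": 0, "y": 0, "z": -150, "rx": 0, "ry": 0, "rz": 0, "fingers": 0.13}
  ]
}}

```text
time_s: 16.68
tool_pos: [0.5647, 0.3192, 0.1787]
tool_rot: [179.6, -0.4, 83.0]
force: [-0.3, 0.0, -1.1]
grip_width: 0.0379
grasp_force: 0.0
```

Run:
```python
from h import *
s,t=cam("scene"),cam("top")
go((530,100,175,20),(430,-142,160,-33.2),(430,-142,100,-33.2))
print(sensors.get_obs()["tool_pos"])
```

```text
x -220.6 y -5.4 z -1.1 rz 1.100
x -473.0 y -75.2 z 13.9 rz 2.028
x -473.0 y -75.2 z 73.9 rz 2.028
[0.56222186 0.31831068 0.17389188]
```

Call:
{"op": "drive_tool", "data": {
  "moves": [
    {"x": -60, "y": -1, "z": 0, "rx": 0, "ry": 0, "rz": 0.18, "fingers": 0.17},
    {"x": -115, "y": -2, "z": 0, "rx": 0, "ry": 0, "rz": 0.36, "fingers": 0.17},
    {"x": -165, "y": -3, "z": 0, "rx": 0, "ry": 0, "rz": 0.54, "fingers": 0.17},
    {"x": -210, "y": -5, "z": 0, "rx": 0, "ry": 0, "rz": 0.72, "fingers": 0.17},
    {"x": -250, "y": -14, "z": 0, "rx": 0, "ry": 0, "rz": 0.9, "fingers": 0.17},
    {"x": -290, "y": -25, "z": 0, "rx": 0, "ry": 0, "rz": 1.08, "fingers": 0.17},
    {"x": -330, "y": -36, "z": 0, "rx": 0, "ry": 0, "rz": 1.26, "fingers": 0.17},
    {"x": -370, "y": -47, "z": 0, "rx": 0, "ry": 0, "rz": 1.44, "fingers": 0.17},
    {"x": -410, "y": -58, "z": 0, "rx": 0, "ry": 0, "rz": 1.62, "fingers": 0.17},
    {"x": -445, "y": -67, "z": 0, "rx": 0, "ry": 0, "rz": 1.8, "fingers": 0.17},
    {"x": -473, "y": -75, "z": 10, "rx": 0, "ry": 0, "rz": 1.98, "fingers": 0.17},
    {"x": -473, "y": -75, "z": 14, "rx": 0, "ry": 0, "rz": 2.028, "fingers": 0.17},
    {"x": -473, "y": -75, "z": 50, "rx": 0, "ry": 0, "rz": 2.028, "fingers": 0.17},
    {"x": -473, "y": -75, "z": 90, "rx": 0, "ry": 0, "rz": 2.028, "fingers": 0.17},
    {"x": -473, "y": -75, "z": 110, "rx": 0, "ry": 0, "rz": 2.028, "fingers": 0.17},
    {"x": -473, "y": -75, "z": 110, "rx": 0, "ry": 0, "rz": 2.028, "fingers": 0.17}
  ]
}}

```text
time_s: 18.77
tool_pos: [0.4275, -0.142, 0.0607]
tool_rot: [179.8, 0.2, -33.2]
force: [-0.8, -0.6, 0.8]
grip_width: 0.0362
grasp_force: 0.0
```

Run:
```python
from h import *
s,t=cam("scene"),cam("top")
def cr(c,u,v,w,h,k):return cv2.resize(c["image"][v-h:v+h,u-w:u+w,::-1],None,fx=k,fy=k,interpolation=cv2.INTER_CUBIC)
cv2.imwrite("pics/w3.png",cv2.convertScaleAbs(np.vstack([np.hstack([cr(t,142,205,40,30,5),cr(s,500,330,40,30,5)]),np.hstack([cr(t,339,271,40,30,5),cr(s,285,210,40,30,5)])]),alpha=1.8))
print(sensors.get_obs()["tool_pos"],sensors.get_obs()["tool_rot"])
go((430,-142.2,11,-33.2))
```

```text
[ 0.42980694 -0.14226585  0.06269649] [ 1.79962475e+02  1.68426171e-02 -3.31939285e+01]
x 0.1 y -0.2 z 51.7 rz 0.000
```

View pics/w3.png

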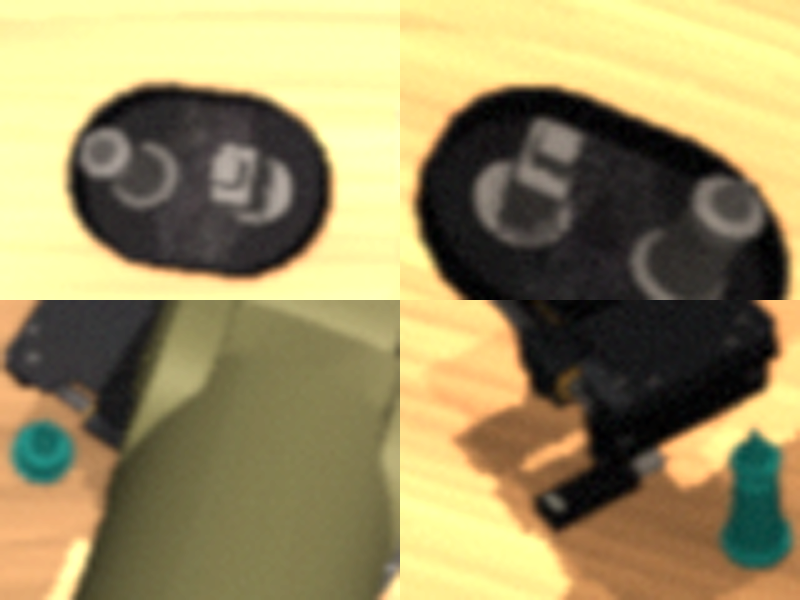

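Both figures stand upright in the case, and the gripper clears the turquoise figure (scene crop (755,500)). Descending on the long stick.

Call:
{"op": "drive_tool", "data": {
  "moves": [
    {"x": 0, "y": 0, "z": 20, "rx": 0, "ry": 0, "rz": 0, "fingers": 0.17},
    {"x": 0, "y": 0, "z": 36, "rx": 0, "ry": 0, "rz": 0, "fingers": 0.17},
    {"x": 0, "y": 0, "z": 46, "rx": 0, "ry": 0, "rz": 0, "fingers": 0.17},
    {"x": 0, "y": 0, "z": 52, "rx": 0, "ry": 0, "rz": 0, "fingers": 0.17},
    {"x": 0, "y": 0, "z": 52, "rx": 0, "ry": 0, "rz": 0, "fingers": 0.17},
    {"x": 0, "y": 0, "z": 52, "rx": 0, "ry": 0, "rz": 0, "fingers": 1},
    {"x": 0, "y": 0, "z": 52, "rx": 0, "ry": 0, "rz": 0, "fingers": 1},
    {"x": 0, "y": 0, "z": 52, "rx": 0, "ry": 0, "rz": 0, "fingers": 1},
    {"x": 0, "y": 0, "z": 52, "rx": 0, "ry": 0, "rz": 0, "fingers": 1},
    {"x": 0, "y": 0, "z": 52, "rx": 0, "ry": 0, "rz": 0, "fingers": 1}
  ]
}}

```text
time_s: 20.12
tool_pos: [0.4303, -0.1421, 0.0108]
tool_rot: [-180.0, -0.0, -33.2]
force: [-0.7, 0.4, 3.3]
grip_width: 0.0176
grasp_force: 20.0
```

Run:
```python
from h import *
print(sensors.get_obs()["tool_pos"],sensors.get_obs()["tool_rot"])
go((430,-142,150,-33.2),(568,-338,150,0),(568,-338,45,0))
```

```text
[ 0.43025801 -0.14210107  0.01081629] [-1.79974512e+02 -1.30079082e-02 -3.31843599e+01]
x -0.3 y 0.1 z -139.2 rz 0.000
x 222.5 y 88.6 z -139.2 rz -0.579
x 222.5 y 88.6 z -34.2 rz -0.579
```

Call:
{"op": "drive_tool", "data": {
  "moves": [
    {"x": 0, "y": 0, "z": -20, "rx": 0, "ry": 0, "rz": 0, "fingers": 1},
    {"x": 0, "y": 0, "z": -60, "rx": 0, "ry": 0, "rz": 0, "fingers": 1},
    {"x": 0, "y": 0, "z": -110, "rx": 0, "ry": 0, "rz": 0, "fingers": 1},
    {"x": 20, "y": 8, "z": -139, "rx": 0, "ry": 0, "rz": -0.1, "fingers": 1},
    {"x": 65, "y": 27, "z": -139, "rx": 0, "ry": 0, "rz": -0.2, "fingers": 1},
    {"x": 110, "y": 45, "z": -139, "rx": 0, "ry": 0, "rz": -0.3, "fingers": 1},
    {"x": 155, "y": 63, "z": -139, "rx": 0, "ry": 0, "rz": -0.4, "fingers": 1},
    {"x": 195, "y": 79, "z": -139, "rx": 0, "ry": 0, "rz": -0.5, "fingers": 1},
    {"x": 218, "y": 87, "z": -130, "rx": 0, "ry": 0, "rz": -0.579, "fingers": 1},
    {"x": 223, "y": 90, "z": -100, "rx": 0, "ry": 0, "rz": -0.579, "fingers": 1},
    {"x": 223, "y": 90, "z": -65, "rx": 0, "ry": 0, "rz": -0.579, "fingers": 1},
    {"x": 223, "y": 90, "z": -40, "rx": 0, "ry": 0, "rz": -0.579, "fingers": 1},
    {"x": 223, "y": 90, "z": -34, "rx": 0, "ry": 0, "rz": -0.579, "fingers": 1},
    {"x": 223, "y": 90, "z": -34, "rx": 0, "ry": 0, "rz": -0.579, "fingers": 1}
  ]
}}

```text
time_s: 21.88
tool_pos: [0.5674, -0.3396, 0.0446]
tool_rot: [180.0, 0.0, -0.0]
force: [0.6, 0.5, -1.1]
grip_width: 0.0179
grasp_force: 20.0
```

Run:
```python
from h import *
s,t=cam("scene"),cam("top")
def cr(c,u,v,w,h,k):return cv2.resize(c["image"][v-h:v+h,u-w:u+w,::-1],None,fx=k,fy=k,interpolation=cv2.INTER_CUBIC)
cv2.imwrite("pics/w4.png",cv2.convertScaleAbs(np.hstack([cr(t,430,210,40,40,5),cr(s,165,225,40,40,5)]),alpha=1.5))
print(sensors.get_obs()["tool_pos"],sensors.get_obs()["tool_rot"])
```

```text
[ 0.56805482 -0.34004465  0.04581002] [ 1.79945532e+02 -9.80513514e-02 -6.69609227e-03]
```

View pics/w4.png

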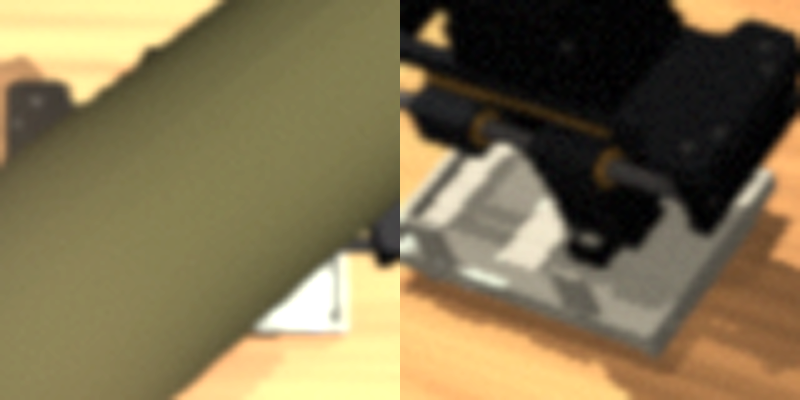

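The stick (scene crop (590,245)) is inside the tray outline. Lowering about 12 mm, with the last part slow.

Call:
{"op": "drive_tool", "data": {
  "moves": [
    {"x": 0, "y": 0, "z": 7, "rx": 0, "ry": 0, "rz": 0, "fingers": 1},
    {"x": 0, "y": 0, "z": 10.5, "rx": 0, "ry": 0, "rz": 0, "fingers": 1},
    {"x": 0, "y": 0, "z": 12, "rx": 0, "ry": 0, "rz": 0, "fingers": 1},
    {"x": 0, "y": 0, "z": 12, "rx": 0, "ry": 0, "rz": 0, "fingers": 1}
  ]
}}

```text
time_s: 22.48
tool_pos: [0.5674, -0.3394, 0.0329]
tool_rot: [-180.0, -0.0, -0.0]
force: [-1.6, 1.0, 3.5]
grip_width: 0.0173
grasp_force: 20.0
```

Call:
{"op": "drive_tool", "data": {
  "moves": [
    {"x": 0, "y": 0, "z": 0.5, "rx": 0, "ry": 0, "rz": 0, "fingers": 1},
    {"x": 0, "y": 0, "z": 0.5, "rx": 0, "ry": 0, "rz": 0, "fingers": 0.3},
    {"x": 0, "y": 0, "z": 0.5, "rx": 0, "ry": 0, "rz": 0, "fingers": 0.3},
    {"x": 0, "y": 0, "z": 0.5, "rx": 0, "ry": 0, "rz": 0, "fingers": 0.3},
    {"x": 0, "y": 0, "z": 0.5, "rx": 0, "ry": 0, "rz": 0, "fingers": 0.3},
    {"x": 0, "y": 0, "z": -20, "rx": 0, "ry": 0, "rz": 0, "fingers": 0.3},
    {"x": 0, "y": 0, "z": -60, "rx": 0, "ry": 0, "rz": 0, "fingers": 0.3},
    {"x": 0, "y": 0, "z": -110, "rx": 0, "ry": 0, "rz": 0, "fingers": 0.3},
    {"x": 0, "y": 0, "z": -140, "rx": 0, "ry": 0, "rz": 0, "fingers": 0.1},
    {"x": 0, "y": 0, "z": -140, "rx": 0, "ry": 0, "rz": 0, "fingers": 0.1}
  ]
}}

```text
time_s: 23.72
tool_pos: [0.5687, -0.3412, 0.1772]
tool_rot: [179.8, -0.4, -0.0]
force: [-0.3, -0.0, 0.2]
grip_width: 0.038
grasp_force: 0.0
```

Run:
```python
from h import *
s,t=cam("scene"),cam("top")
print(sensors.get_obs()["tool_pos"])
def cr(c,u,v,w,h,k):return cv2.resize(c["image"][v-h:v+h,u-w:u+w,::-1],None,fx=k,fy=k,interpolation=cv2.INTER_CUBIC)
cv2.imwrite("pics/w5.png",cv2.convertScaleAbs(np.hstack([cr(t,430,210,40,40,5),cr(s,165,225,40,40,5)]),alpha=1.5))
B=blob(t,dark,(220,269));r=cv2.minAreaRect(np.float32(onz(t,B,.01)*1000));print(r)
go((530,-100,175,50),(429.5,145,175,119.4),(429.5,145,50,119.4))
```

```text
[ 0.56738849 -0.3395362   0.17330078]
((429.1347351074219, 144.7129669189453), (21.560359954833984, 28.877954483032227), 28.9220027923584)
x -37.4 y -239.5 z -1.7 rz -0.873
x -138.0 y -484.5 z -1.7 rz -2.084
x -138.0 y -484.5 z 123.3 rz -2.084
```

Call:
{"op": "drive_tool", "data": {
  "moves": [
    {"x": -8, "y": -50, "z": 0, "rx": 0, "ry": 0, "rz": -0.17, "fingers": 0.08},
    {"x": -16, "y": -100, "z": 0, "rx": 0, "ry": 0, "rz": -0.35, "fingers": 0.08},
    {"x": -24, "y": -150, "z": 0, "rx": 0, "ry": 0, "rz": -0.53, "fingers": 0.08},
    {"x": -32, "y": -200, "z": 0, "rx": 0, "ry": 0, "rz": -0.71, "fingers": 0.08},
    {"x": -44, "y": -245, "z": 0, "rx": 0, "ry": 0, "rz": -0.89, "fingers": 0.08},
    {"x": -60, "y": -290, "z": 0, "rx": 0, "ry": 0, "rz": -1.07, "fingers": 0.08},
    {"x": -76, "y": -335, "z": 0, "rx": 0, "ry": 0, "rz": -1.25, "fingers": 0.08},
    {"x": -94, "y": -378, "z": 0, "rx": 0, "ry": 0, "rz": -1.43, "fingers": 0.08},
    {"x": -112, "y": -420, "z": 0, "rx": 0, "ry": 0, "rz": -1.61, "fingers": 0.08},
    {"x": -127, "y": -458, "z": 0, "rx": 0, "ry": 0, "rz": -1.79, "fingers": 0.08},
    {"x": -138, "y": -484, "z": 10, "rx": 0, "ry": 0, "rz": -1.96, "fingers": 0.08},
    {"x": -138, "y": -484, "z": 40, "rx": 0, "ry": 0, "rz": -2.084, "fingers": 0.08},
    {"x": -138, "y": -484, "z": 80, "rx": 0, "ry": 0, "rz": -2.084, "fingers": 0.08},
    {"x": -138, "y": -484, "z": 110, "rx": 0, "ry": 0, "rz": -2.084, "fingers": 0.08},
    {"x": -138, "y": -484, "z": 123, "rx": 0, "ry": 0, "rz": -2.084, "fingers": 0.08},
    {"x": -138, "y": -484, "z": 123, "rx": 0, "ry": 0, "rz": -2.084, "fingers": 0.08}
  ]
}}

```text
time_s: 25.82
tool_pos: [0.4287, 0.1441, 0.0488]
tool_rot: [-179.9, 0.0, 119.4]
force: [0.5, 0.3, 0.6]
grip_width: 0.0401
grasp_force: 0.0
```

Run:
```python
from h import *
s,t=cam("scene"),cam("top")
def cr(c,u,v,w,h,k):return cv2.resize(c["image"][v-h:v+h,u-w:u+w,::-1],None,fx=k,fy=k,interpolation=cv2.INTER_CUBIC)
cv2.imwrite("pics/w6.png",cv2.convertScaleAbs(np.hstack([cr(t,430,210,40,40,5),cr(s,407,250,40,40,5)]),alpha=1.5))
print(sensors.get_obs()["tool_pos"],sensors.get_obs()["tool_rot"])
go((429.5,145.2,11,119.4))
```

```text
[0.43010642 0.14474713 0.05034655] [1.79928764e+02 1.84728872e-03 1.19389329e+02]
x 0.7 y -0.3 z 39.3 rz -0.000
```

View pics/w6.png

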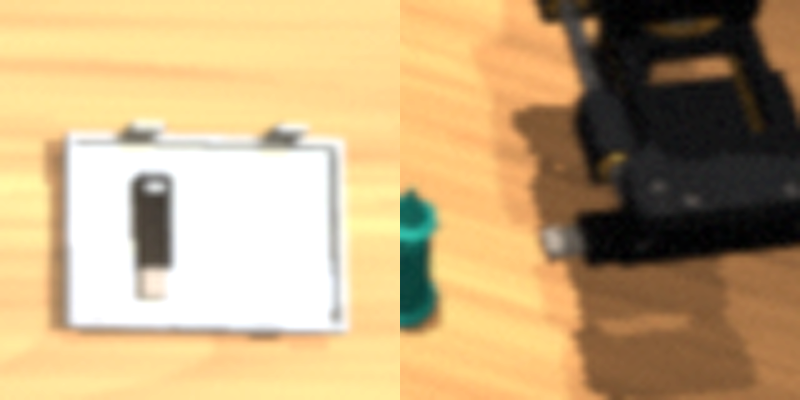

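The long stick lies flat in the tray at crop (153,235), label up. The gripper is over the short stick.

Call:
{"op": "drive_tool", "data": {
  "moves": [
    {"x": 0, "y": 0, "z": 20, "rx": 0, "ry": 0, "rz": 0, "fingers": 0.08},
    {"x": 0, "y": 0, "z": 33, "rx": 0, "ry": 0, "rz": 0, "fingers": 0.08},
    {"x": 0, "y": 0, "z": 39, "rx": 0, "ry": 0, "rz": 0, "fingers": 0.08},
    {"x": 0, "y": 0, "z": 39, "rx": 0, "ry": 0, "rz": 0, "fingers": 0.08},
    {"x": 0, "y": 0, "z": 39, "rx": 0, "ry": 0, "rz": 0, "fingers": 1},
    {"x": 0, "y": 0, "z": 39, "rx": 0, "ry": 0, "rz": 0, "fingers": 1},
    {"x": 0, "y": 0, "z": 39, "rx": 0, "ry": 0, "rz": 0, "fingers": 1},
    {"x": 0, "y": 0, "z": 39, "rx": 0, "ry": 0, "rz": 0, "fingers": 1},
    {"x": 0, "y": 0, "z": 39, "rx": 0, "ry": 0, "rz": 0, "fingers": 1}
  ]
}}

```text
time_s: 27.05
tool_pos: [0.4297, 0.1447, 0.0109]
tool_rot: [180.0, -0.0, 119.4]
force: [-1.0, -0.1, 2.9]
grip_width: 0.0227
grasp_force: 20.0
```

Run:
```python
from h import *
print(sensors.get_obs()["tool_pos"],sensors.get_obs()["tool_rot"])
go((430,145,165,119.4),(530,-100,165,50),(568,-392,165,0),(568,-392,45,0))
```

```text
[0.42974115 0.14472973 0.0109094 ] [ 1.79960828e+02 -9.29249981e-03  1.19397562e+02]
x 0.1 y 0.4 z -154.1 rz -0.000
x -262.4 y -32.8 z -154.1 rz 1.211
x -535.5 y -143.0 z -154.1 rz 2.084
x -535.5 y -143.0 z -34.1 rz 2.084
```

Call:
{"op": "drive_tool", "data": {
  "moves": [
    {"x": 0, "y": 0, "z": -25, "rx": 0, "ry": 0, "rz": 0, "fingers": 1},
    {"x": 0, "y": 0, "z": -70, "rx": 0, "ry": 0, "rz": 0, "fingers": 1},
    {"x": -10, "y": 0, "z": -120, "rx": 0, "ry": 0, "rz": 0.05, "fingers": 1},
    {"x": -45, "y": -4, "z": -150, "rx": 0, "ry": 0, "rz": 0.2, "fingers": 1},
    {"x": -90, "y": -8, "z": -154, "rx": 0, "ry": 0, "rz": 0.37, "fingers": 1},
    {"x": -135, "y": -14, "z": -154, "rx": 0, "ry": 0, "rz": 0.54, "fingers": 1},
    {"x": -180, "y": -20, "z": -154, "rx": 0, "ry": 0, "rz": 0.71, "fingers": 1},
    {"x": -225, "y": -27, "z": -154, "rx": 0, "ry": 0, "rz": 0.88, "fingers": 1},
    {"x": -270, "y": -38, "z": -154, "rx": 0, "ry": 0, "rz": 1.05, "fingers": 1},
    {"x": -315, "y": -54, "z": -154, "rx": 0, "ry": 0, "rz": 1.22, "fingers": 1},
    {"x": -360, "y": -72, "z": -154, "rx": 0, "ry": 0, "rz": 1.39, "fingers": 1},
    {"x": -405, "y": -90, "z": -154, "rx": 0, "ry": 0, "rz": 1.56, "fingers": 1},
    {"x": -450, "y": -108, "z": -154, "rx": 0, "ry": 0, "rz": 1.73, "fingers": 1},
    {"x": -490, "y": -124, "z": -154, "rx": 0, "ry": 0, "rz": 1.9, "fingers": 1},
    {"x": -522, "y": -137, "z": -154, "rx": 0, "ry": 0, "rz": 2.05, "fingers": 1},
    {"x": -535, "y": -143, "z": -145, "rx": 0, "ry": 0, "rz": 2.084, "fingers": 1},
    {"x": -535, "y": -143, "z": -105, "rx": 0, "ry": 0, "rz": 2.084, "fingers": 1},
    {"x": -535, "y": -143, "z": -65, "rx": 0, "ry": 0, "rz": 2.084, "fingers": 1},
    {"x": -535, "y": -143, "z": -34, "rx": 0, "ry": 0, "rz": 2.084, "fingers": 1},
    {"x": -535, "y": -143, "z": -34, "rx": 0, "ry": 0, "rz": 2.084, "fingers": 1}
  ]
}}

```text
time_s: 29.55
tool_pos: [0.5661, -0.3888, 0.0411]
tool_rot: [-179.7, 0.3, 0.1]
force: [0.6, -0.1, 0.0]
grip_width: 0.0224
grasp_force: 20.0
```

Run:
```python
from h import *
cam("top")
print(sensors.get_obs()["tool_pos"],sensors.get_obs()["tool_rot"],sensors.get_obs()["grip_width"])
go((568,-392,33,0))
```

```text
[ 0.56711741 -0.39025268  0.04343749] [-1.79890903e+02  1.12111694e-01  9.35005135e-02] 0.02263824722073576
x 0.9 y 1.7 z 10.4 rz 0.002
```

Call:
{"op": "drive_tool", "data": {
  "moves": [
    {"x": 0, "y": 0, "z": 6, "rx": 0, "ry": 0, "rz": 0, "fingers": 1},
    {"x": 0, "y": 0, "z": 10, "rx": 0, "ry": 0, "rz": 0, "fingers": 1},
    {"x": 0, "y": 0, "z": 12, "rx": 0, "ry": 0, "rz": 0, "fingers": 1},
    {"x": 0, "y": 0, "z": 12, "rx": 0, "ry": 0, "rz": 0, "fingers": 1}
  ]
}}

```text
time_s: 30.1
tool_pos: [0.5677, -0.392, 0.033]
tool_rot: [180.0, -0.0, -0.0]
force: [0.8, 0.2, 1.5]
grip_width: 0.0228
grasp_force: 20.0
```

Call:
{"op": "drive_tool", "data": {
  "moves": [
    {"x": 0, "y": 0, "z": 0.8, "rx": 0, "ry": 0, "rz": 0, "fingers": 1},
    {"x": 0, "y": 0, "z": 0.8, "rx": 0, "ry": 0, "rz": 0, "fingers": 0.24},
    {"x": 0, "y": 0, "z": 0.8, "rx": 0, "ry": 0, "rz": 0, "fingers": 0.24},
    {"x": 0, "y": 0, "z": 0.8, "rx": 0, "ry": 0, "rz": 0, "fingers": 0.24},
    {"x": 0, "y": 0, "z": 0.8, "rx": 0, "ry": 0, "rz": 0, "fingers": 0.24},
    {"x": 0, "y": 0, "z": -20, "rx": 0, "ry": 0, "rz": 0, "fingers": 0.24},
    {"x": 0, "y": 0, "z": -60, "rx": 0, "ry": 0, "rz": 0, "fingers": 0.24},
    {"x": 0, "y": 0, "z": -110, "rx": 0, "ry": 0, "rz": 0, "fingers": 0.1},
    {"x": 0, "y": 0, "z": -140, "rx": 0, "ry": 0, "rz": 0, "fingers": -0.2},
    {"x": 0, "y": 0, "z": -140, "rx": 0, "ry": 0, "rz": 0, "fingers": -0.2}
  ]
}}

```text
time_s: 31.35
tool_pos: [0.5685, -0.3936, 0.1773]
tool_rot: [179.8, -0.3, -0.0]
force: [0.4, -0.1, -1.1]
grip_width: 0.0494
grasp_force: 0.0
```

Run:
```python
from h import *
s,t=cam("scene"),cam("top")
sat=lambda i:(i[...,0]-i[...,1]>45)
for th in(44,48,52):
    m=lambda i:(i[...,0]-i[...,1]>th)
    A,B=blob(s,m,(471,256)),blob(t,m,(173,286));X,e=tri(s,cen(A),t,cen(B));print(th,(X*1000).round(1),round(e,2),cv2.minAreaRect(np.float32(onz(t,B,.01)*1000)))
print(sensors.get_obs()["tool_pos"],sensors.get_obs()["tool_rot"])
go((560,-100,175,50),(382.5,260.5,175,125),(382.5,260.5,50,125))
```

```text
44 [382.2 262.3  17. ] 1.62 ((382.7867126464844, 260.8103942871094), (28.30247688293457, 27.165193557739258), 64.72554779052734)
48 [382.8 260.7  11.7] 0.16 ((382.71929931640625, 260.62860107421875), (27.19648551940918, 26.284381866455078), 61.89387512207031)
52 [382.7 260.6  11.8] 0.16 ((382.99188232421875, 260.48602294921875), (25.526878356933594, 25.732383728027344), 47.27864074707031)
[ 0.56748557 -0.39182138  0.17332472] [ 1.79997019e+02 -6.01351251e-02 -1.13261489e-02]
x -7.5 y -291.8 z -1.7 rz -0.873
x -185.1 y -652.3 z -1.7 rz -2.182
x -185.1 y -652.3 z 123.3 rz -2.182
```

Call:
{"op": "drive_tool", "data": {
  "moves": [
    {"x": -1, "y": -50, "z": 0, "rx": 0, "ry": 0, "rz": -0.15, "fingers": -0.24},
    {"x": -2, "y": -105, "z": 0, "rx": 0, "ry": 0, "rz": -0.3, "fingers": -0.24},
    {"x": -3, "y": -160, "z": 0, "rx": 0, "ry": 0, "rz": -0.46, "fingers": -0.24},
    {"x": -5, "y": -215, "z": 0, "rx": 0, "ry": 0, "rz": -0.62, "fingers": -0.24},
    {"x": -7, "y": -270, "z": 0, "rx": 0, "ry": 0, "rz": -0.78, "fingers": -0.24},
    {"x": -20, "y": -322, "z": 0, "rx": 0, "ry": 0, "rz": -0.94, "fingers": -0.24},
    {"x": -43, "y": -372, "z": 0, "rx": 0, "ry": 0, "rz": -1.1, "fingers": -0.24},
    {"x": -67, "y": -420, "z": 0, "rx": 0, "ry": 0, "rz": -1.26, "fingers": -0.24},
    {"x": -91, "y": -468, "z": 0, "rx": 0, "ry": 0, "rz": -1.42, "fingers": -0.24},
    {"x": -115, "y": -516, "z": 0, "rx": 0, "ry": 0, "rz": -1.58, "fingers": -0.24},
    {"x": -139, "y": -562, "z": 0, "rx": 0, "ry": 0, "rz": -1.74, "fingers": -0.24},
    {"x": -161, "y": -606, "z": 0, "rx": 0, "ry": 0, "rz": -1.9, "fingers": -0.24},
    {"x": -178, "y": -638, "z": 0, "rx": 0, "ry": 0, "rz": -2.06, "fingers": -0.24},
    {"x": -185, "y": -652, "z": 30, "rx": 0, "ry": 0, "rz": -2.18, "fingers": -0.24},
    {"x": -185, "y": -652, "z": 75, "rx": 0, "ry": 0, "rz": -2.18, "fingers": -0.24},
    {"x": -185, "y": -652, "z": 110, "rx": 0, "ry": 0, "rz": -2.18, "fingers": -0.24},
    {"x": -185, "y": -652, "z": 123, "rx": 0, "ry": 0, "rz": -2.18, "fingers": -0.24},
    {"x": -185, "y": -652, "z": 123, "rx": 0, "ry": 0, "rz": -2.18, "fingers": -0.24}
  ]
}}

```text
time_s: 33.7
tool_pos: [0.3821, 0.2596, 0.049]
tool_rot: [-179.9, 0.0, 124.9]
force: [0.7, -0.3, 0.0]
grip_width: 0.0538
grasp_force: 0.0
```

Run:
```python
from h import *
s,t=cam("scene"),cam("top")
def cr(c,u,v,w,h,k):return cv2.resize(c["image"][v-h:v+h,u-w:u+w,::-1],None,fx=k,fy=k,interpolation=cv2.INTER_CUBIC)
cv2.imwrite("pics/w7.png",cv2.convertScaleAbs(np.hstack([cr(t,430,210,40,40,5),cr(s,471,250,40,40,5)]),alpha=1.5))
print(sensors.get_obs()["tool_pos"],sensors.get_obs()["tool_rot"],sensors.get_obs()["grip_width"])
go((382.7,260.6,11,125))
```

```text
[0.38328042 0.26074175 0.05056478] [ 1.79908051e+02 -1.66608122e-02  1.24886606e+02] 0.05419244573691124
x 0.2 y -0.6 z 39.6 rz -0.002
```

View pics/w7.png

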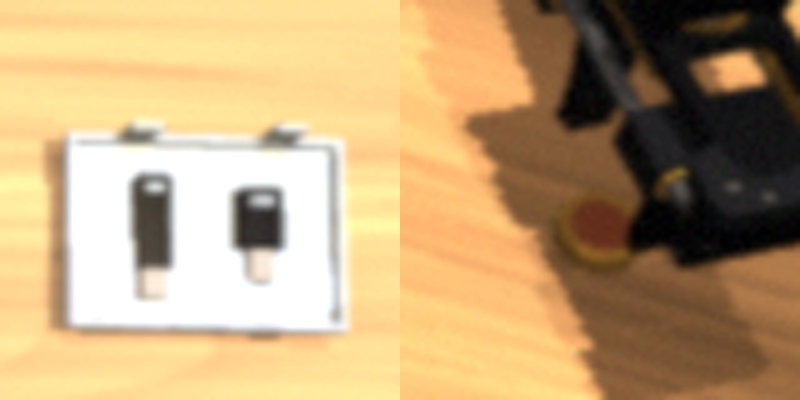

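Both sticks lie flat, label up, at crop (153,235) and (258,235). The fingers straddle the token at (600,232). Grasping it.

Call:
{"op": "drive_tool", "data": {
  "moves": [
    {"x": 0, "y": 0, "z": 20, "rx": 0, "ry": 0, "rz": 0, "fingers": -0.24},
    {"x": 0, "y": 0, "z": 33, "rx": 0, "ry": 0, "rz": 0, "fingers": -0.24},
    {"x": 0, "y": 0, "z": 39, "rx": 0, "ry": 0, "rz": 0, "fingers": -0.24},
    {"x": 0, "y": 0, "z": 39, "rx": 0, "ry": 0, "rz": 0, "fingers": -0.24},
    {"x": 0, "y": 0, "z": 39, "rx": 0, "ry": 0, "rz": 0, "fingers": 1},
    {"x": 0, "y": 0, "z": 39, "rx": 0, "ry": 0, "rz": 0, "fingers": 1},
    {"x": 0, "y": 0, "z": 39, "rx": 0, "ry": 0, "rz": 0, "fingers": 1},
    {"x": 0, "y": 0, "z": 39, "rx": 0, "ry": 0, "rz": 0, "fingers": 1},
    {"x": 0, "y": 0, "z": 39, "rx": 0, "ry": 0, "rz": 0, "fingers": 1}
  ]
}}

```text
time_s: 34.92
tool_pos: [0.3828, 0.2605, 0.0109]
tool_rot: [180.0, -0.0, 124.9]
force: [-1.0, 0.0, 3.6]
grip_width: 0.0351
grasp_force: 20.0
```

Run:
```python
from h import *
print(sensors.get_obs()["tool_pos"],sensors.get_obs()["tool_rot"])
go((530,30,165,80),(628.5,-139.5,165,80),(628.5,-139.5,30,80))
```

```text
[0.38278422 0.26048162 0.01088536] [ 1.79964210e+02 -1.24584331e-02  1.24899034e+02]
x -273.3 y -11.1 z -154.1 rz 0.784
x -468.6 y -27.3 z -154.1 rz 0.784
x -468.6 y -27.3 z -19.1 rz 0.784
```

Call:
{"op": "drive_tool", "data": {
  "moves": [
    {"x": 0, "y": 0, "z": -25, "rx": 0, "ry": 0, "rz": 0, "fingers": 1},
    {"x": 0, "y": 0, "z": -70, "rx": 0, "ry": 0, "rz": 0, "fingers": 1},
    {"x": -10, "y": 0, "z": -120, "rx": 0, "ry": 0, "rz": 0.03, "fingers": 1},
    {"x": -45, "y": -2, "z": -150, "rx": 0, "ry": 0, "rz": 0.13, "fingers": 1},
    {"x": -95, "y": -4, "z": -154, "rx": 0, "ry": 0, "rz": 0.27, "fingers": 1},
    {"x": -145, "y": -6, "z": -154, "rx": 0, "ry": 0, "rz": 0.41, "fingers": 1},
    {"x": -195, "y": -8, "z": -154, "rx": 0, "ry": 0, "rz": 0.55, "fingers": 1},
    {"x": -245, "y": -10, "z": -154, "rx": 0, "ry": 0, "rz": 0.69, "fingers": 1},
    {"x": -295, "y": -13, "z": -154, "rx": 0, "ry": 0, "rz": 0.78, "fingers": 1},
    {"x": -345, "y": -17, "z": -154, "rx": 0, "ry": 0, "rz": 0.784, "fingers": 1},
    {"x": -395, "y": -21, "z": -154, "rx": 0, "ry": 0, "rz": 0.784, "fingers": 1},
    {"x": -440, "y": -25, "z": -154, "rx": 0, "ry": 0, "rz": 0.784, "fingers": 1},
    {"x": -463, "y": -27, "z": -145, "rx": 0, "ry": 0, "rz": 0.784, "fingers": 1},
    {"x": -469, "y": -27, "z": -110, "rx": 0, "ry": 0, "rz": 0.784, "fingers": 1},
    {"x": -469, "y": -27, "z": -70, "rx": 0, "ry": 0, "rz": 0.784, "fingers": 1},
    {"x": -469, "y": -27, "z": -35, "rx": 0, "ry": 0, "rz": 0.784, "fingers": 1},
    {"x": -469, "y": -27, "z": -17, "rx": 0, "ry": 0, "rz": 0.784, "fingers": 1},
    {"x": -469, "y": -27, "z": -17, "rx": 0, "ry": 0, "rz": 0.784, "fingers": 1},
    {"x": -469, "y": -27, "z": -17, "rx": 0, "ry": 0, "rz": 0.784, "fingers": 1}
  ]
}}

```text
time_s: 37.3
tool_pos: [0.6298, -0.1403, 0.029]
tool_rot: [179.9, 0.0, 80.0]
force: [0.1, 0.6, 0.3]
grip_width: 0.0351
grasp_force: 20.0
```

Call:
{"op": "drive_tool", "data": {
  "moves": [
    {"x": 0, "y": 0, "z": 6, "rx": 0, "ry": 0, "rz": 0, "fingers": 1},
    {"x": 0, "y": 0, "z": 10, "rx": 0, "ry": 0, "rz": 0, "fingers": 1},
    {"x": 0, "y": 0, "z": 11.5, "rx": 0, "ry": 0, "rz": 0, "fingers": 1},
    {"x": 0, "y": 0, "z": 11.5, "rx": 0, "ry": 0, "rz": 0, "fingers": 1}
  ]
}}

```text
time_s: 37.8
tool_pos: [0.6288, -0.1399, 0.0161]
tool_rot: [180.0, -0.0, 80.0]
force: [0.3, 0.1, -0.2]
grip_width: 0.0351
grasp_force: 20.0
```

Nearly touching; easing down to contact, releasing to 46 mm and retreating.

Call:
{"op": "drive_tool", "data": {
  "moves": [
    {"x": 0, "y": 0, "z": 0.7, "rx": 0, "ry": 0, "rz": 0, "fingers": 1},
    {"x": 0, "y": 0, "z": 1.2, "rx": 0, "ry": 0, "rz": 0, "fingers": 1},
    {"x": 0, "y": 0, "z": 1.2, "rx": 0, "ry": 0, "rz": 0, "fingers": -0.05},
    {"x": 0, "y": 0, "z": 1.2, "rx": 0, "ry": 0, "rz": 0, "fingers": -0.05},
    {"x": 0, "y": 0, "z": 1.2, "rx": 0, "ry": 0, "rz": 0, "fingers": -0.05},
    {"x": 0, "y": 0, "z": 1.2, "rx": 0, "ry": 0, "rz": 0, "fingers": -0.05},
    {"x": 0, "y": 0, "z": -20, "rx": 0, "ry": 0, "rz": 0, "fingers": -0.05},
    {"x": 0, "y": 0, "z": -60, "rx": 0, "ry": 0, "rz": 0, "fingers": -0.05},
    {"x": 0, "y": 0, "z": -110, "rx": 0, "ry": 0, "rz": 0, "fingers": -0.05},
    {"x": 0, "y": 0, "z": -160, "rx": 0, "ry": 0, "rz": 0, "fingers": -0.05},
    {"x": -60, "y": 0, "z": -190, "rx": 0, "ry": 0, "rz": 0, "fingers": -0.05},
    {"x": 60, "y": 0, "z": -190, "rx": 0, "ry": 0, "rz": 0, "fingers": -0.05},
    {"x": 120, "y": 0, "z": -190, "rx": 0, "ry": 0, "rz": 0, "fingers": -0.05},
    {"x": 180, "y": 0, "z": -190, "rx": 0, "ry": 0, "rz": 0, "fingers": -0.05},
    {"x": 200, "y": 0, "z": -190, "rx": 0, "ry": 0, "rz": 0, "fingers": -0.05},
    {"x": 200, "y": 0, "z": -190, "rx": 0, "ry": 0, "rz": 0, "fingers": -0.05}
  ]
}}

```text
time_s: 39.8
tool_pos: [0.6641, 0.0653, 0.2067]
tool_rot: [180.0, -0.2, 80.6]
force: [0.6, 1.3, 0.1]
grip_width: 0.0456
grasp_force: 0.0
```

Run:
```python
from h import *
s,t=cam("scene"),cam("top")
I=np.vstack([t["image"][150:310,90:490,::-1],s["image"][150:390,150:550,::-1]])
cv2.imwrite("pics/fin.png",cv2.convertScaleAbs(cv2.resize(I,None,fx=1.5,fy=1.5,interpolation=cv2.INTER_CUBIC),alpha=1.4));print(sensors.get_obs())
```

```text
{'time_s': 39.9, 'qpos': array([-44.28389738,  27.58123707,  51.40180097,  84.04376535,
       -21.63732044,  78.68066246,  -1.72449997]), 'joint_velocities': array([ 2.23369899, -0.60055372,  2.42377335,  1.42124253,  0.89681177,
       -0.26404849,  0.52914855]), 'effort': array([ -2.06462681, -43.77699494,  10.2398783 , -29.62014914,
        -0.35848439,   0.05907823,  -0.06136133]), 'tool_pos': array([0.66372658, 0.0584181 , 0.20707229]), 'tool_rot': array([1.79943281e+02, 1.24081056e-02, 8.01344306e+01]), 'force': array([-0.31144705, -0.36574116, -0.33664906]), 'wrist_torque': array([-0.12490414,  0.11963297, -0.01241382]), 'grasp_force': 0.0, 'grip_width': 0.04562048419608995}
```

View pics/fin.png

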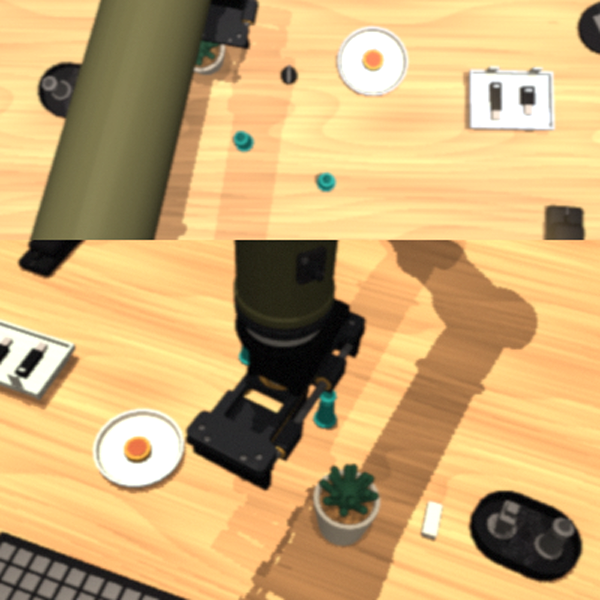

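The final picture shows the token flat in the dish (top crop (372,60)) and both sticks in the tray ((495,100) and (528,98)). Both figures stand in the case (scene crop (503,520) and (555,540)), and the pot and mouse are unmoved. I'll let the arm settle, then hand in.

Call:
{"op": "drive_tool", "data": {
  "moves": [
    {"x": 0, "y": 0, "z": 0, "rx": 0, "ry": 0, "rz": 0, "fingers": -0.05},
    {"x": 0, "y": 0, "z": 0, "rx": 0, "ry": 0, "rz": 0, "fingers": -0.05},
    {"x": 0, "y": 0, "z": 0, "rx": 0, "ry": 0, "rz": 0, "fingers": -0.05}
  ]
}}

```text
time_s: 40.28
tool_pos: [0.6634, 0.0556, 0.2064]
tool_rot: [180.0, -0.0, 79.8]
force: [0.8, -0.1, 0.3]
grip_width: 0.046
grasp_force: 0.0
```

```bash
python3 -c "
from cell import workorder;print(workorder.sign_off())"
```

```text
the job is handed in; nothing more can be done
None
```

The job is handed in after about 40 s of robot time: both figurines stand in the case, both USB sticks lie flat side by side in the tray the same way up, and the token lies flat in the dish. The succulent pot and mouse were left alone, and no verdict came back at sign-off.

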